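# Snug the wheel nut at the bottom of the hub bore

## Robot

A 6-joint arm with a two-finger parallel gripper is mounted at the origin on the work surface. World frame = base frame: x ahead of the robot, y to its left, z up, the work surface at z = 0. Lengths are in m, angles in rad, forces in N, time in s.
With the tool pointing down it reaches from about 0.35 to 0.775 m from the base axis. Payload 5.5 kg.
Tool frame: the origin (TCP) lies at the very end of the fingers, on their centre line; the grasp point (between the pads) lies 19 mm behind it; x points along the fingers, y is the direction in which the jaws open and shut, and the axes are right-handed (so a half turn about x gives the same grasp; the last joint's range is limited). The gripper opens to 85 mm and grips with 20 to 120 N. Pads are 22 mm wide; open, the fingers measure 114 mm over their backs; the gripper's body (76 mm by 85 mm) begins 54 mm behind the grasp point. The pads swing forward as they close: fully open they stand 13 mm farther back than shut.
Start: joints at [-1.323, 0.313, 0.046, 1.304, 0, 1.431], TCP at [0.217, -0.532, 0.231] pointing down, gripper open.
Joint ranges: [-2.76, 2.76], [-0.86, 1.69], [-1.03, 1.26], [-2.2, 2.34], [-1.47, 1.5], [-3.14, 3.14]. Speed limits (rad/s): [2.57, 2.57, 3.14, 3.14, 3.14, 3.14].

## Interface

Orientations are given as a unit quaternion [w, x, y, z].
In Python, from workcell import env gives the robot as it stands.
- The arm moves only by the tool servo_tool, never from a script. Its argument "increments" is a list of rows, each an object with "offset": the shift along the tool's x, y, z in cm, a list of three; "yaw": the turn about the tool's x in degrees. In form: [{"offset": [x, y, z], "yaw": yaw}, ...]. A call has exactly 8 rows; each row is the pose to reach, as a shift and turn from the pose commanded when the call began, along the tool's axes at that moment; what a row does not reach only later rows make up. A row lasts 1/10 s, in which the tool goes at most 50 mm and 8.59 degrees, less where a joint would pass 70% of its speed; a pose out of reach is approached as far as the arm can. A call with a gripper value outside its range is refused whole. "claw" is the opening, from 0 (shut) to 1 (fully open), set as the call begins (left out, the last holds). The fingers move at their own pace and stop on an object; "force" is the grip in N (left out, the last holds). Time passes only in rows, so rows that repeat a pose let the fingers close, or fill a call up. It gives the time, the measured TCP pose, the force and the opening at its end, in the units of the state.
- env.get_state(): the state, without advancing time (a new reading comes with each control period).
- env.read_camera(name): name is "side" or "top" or "wrist"; returns (picture, depth): 480x640x3 uint8, red, green, blue; 480x640 float32, m along the optical axis (not along the pixel's ray), 0 where there is no reading.
- env.camera_model(name): a dict with "vertical_fov" (degrees; the focal length in pixels is half the picture's height over the tangent of half this angle, whatever the lens; pixels are square), "cx", "cy" (the principal point, pixels), "world_from_camera" (4x4, takes a point from camera to world coordinates). Camera axes: x right, y up, looking along -z (the intrinsics and any distortion apply to the point x, -y, -z); pixel columns grow to the right and rows downward; lengths in m; the calibration is good to about 2 mm. A picture is of the moment at which its call begins: read the wrist's pose just before it. camera_model takes no time and is no camera call; for the wrist camera it gives the pose at the moment of the call.
- env.hand_in(): hands the job in, once; it reports no verdict.
The state is a dict: "clock": time; "joint_pos": joint angles; "qvel": joint speeds; "tau": joint torques, N m; "tcp_pos": TCP position; "orientation": TCP orientation; "wrist_force": force on the tool from outside, world axes, zero at the start; "ft_torque": the same for the moment, N m; "finger_gap": finger opening in m.
Only numpy, scipy, OpenCV 4.12 (cv2) and the standard library are available. Lean on these libraries where they do the work, as an engineer would, in place of code of your own. Each camera call takes 0.05 s, during which the arm holds its last target.

## Task

Take the red T-handled socket wrench out of the blue tool stand, work its socket fully down over the nut at the bottom of the bore in the rover's wheel, and turn the nut clockwise until it comes home and the turning resistance climbs to a snug 0.3 newton metres or so, without leaning hard on the wrench or wringing the nut. Then put the wrench back upright in its hole in the stand, let go, and leave everything else where it is.

Things in the scene. Friction and masses are not known exactly. Their poses are not given: they have to be found in the camera images.
- wrench: T-handled socket wrench, loose, 0.3 to 0.45 kg, upright in the tool stand's middle hole. Origin: centre of the socket's open lower rim; z up the shaft, x along the T bar. Steel socket 36 mm outside diameter and 36 mm tall; inside six-sided, 25 mm across flats, 13 mm deep. Shaft 14 mm diameter.
- t_bar (a point): Middle of the wrench's red T bar, on the shaft's line, 142 mm above the wrench's origin. The bar is 94 mm long (x), 16 mm wide (y), 20 mm tall. Grip it here from above across its 16 mm width, firmly (40 N or so): the turning load comes through the grip.
- nut_top (a point): Fixed point on the upright axle line, level with the nut's top face, 75 mm above the table. Brass flanged nut, six-sided, 24 mm across flats, 14 mm tall, corners bevelled at the top. With the socket fully on, the wrench's origin lies 13 mm below this point; not aligned, it stops within 3 mm of it. How the nut's corners point is not reported; this point's yaw is the drive unit's.
- bore_mouth (a point): Mouth of the hub's upright bore (white barrel, 40 mm wide), 124 mm above the table, on the axle line; the socket has 2 mm of room all round. Tyre 164 mm wide, its top at 128 mm. Rest the socket on the nut with 4 to 8 N and turn: within 60 deg it meets the flats (4 deg of play either way). If it bites part way down, rock it back a few degrees and press until it is fully on.
- wheel_nut (a joint): Turn of the nut on its thread, rad, growing clockwise from above (tightening); starts between 0.5 and 1.1 and comes home 0.7 to 1.3 rad further on. It runs at about 0.1 N m; once home its head gives like a spring and the moment climbs by about 0.07 N m for each 0.05 rad of wrench: 0.3 N m (0.25 to 0.4) is snug, over 0.45 N m is wringing it. It stays where it is left.
- nut_hex (a joint): The springy give of the nut's six-sided head against its flange, rad, clockwise from above positive: 1 rad for 1.5 N m of turning load (0.07 while the nut runs, 0.2 at the snug 0.3 N m). It goes back to 0 when the load is off.
- drive_unit: The rover's drive unit, fixed to the bench with its wheel lying flat, axle upright: aluminium plate 200 x 120 mm, grey gearbox, gearmotor towards its +x, black-tyred wheel with blue spokes on top. Origin on the table, on the axle line; z up. The self-locking gearbox keeps the wheel from turning.
- tool_stand: The blue tool stand, fixed: block 80 (x) x 170 (y) x 50 mm (z), origin at the centre of its underside. The wrench's hole, 43 mm diameter and 38 mm deep, is in its middle; a short hex driver stands 60 mm to either side along y.
- hole_floor (a point): Centre of the floor of the wrench's hole, 12 mm above the table and 38 mm below the stand's top; the wrench's origin lies here when it is in its place. Axes as the stand's.
- driver_a: Short yellow-handled hex driver in the stand (handle 23 mm diameter, its top 104 mm above the table); origin at the handle's lower end. Leave alone.
- driver_b: Short green-handled hex driver in the stand, as the yellow one. Leave alone.
- spare_wheel: Spare wheel lying flat, 90 mm diameter, 34 mm tall; origin under its centre. Leave alone.
- omni_wheel: Black omni wheel lying flat, 60 mm diameter, 26 mm tall; origin under its centre. Leave alone.
- battery: Grey battery pack 100 x 48 x 30 mm; origin under its centre. Leave alone.
- screwdriver: Red-handled screwdriver lying on the bench. Leave alone.
- beam: Perforated aluminium beam 16 x 200 x 12 mm lying on the bench. Leave alone.

How it is judged:
On the way, in this order (a step that is already met when the one before it is completed fails the run):
1. the wrench's socket is fully down over the nut (z of wrench in the frame of nut_top below -0.0085 m and horizontal distance between wrench and nut_top below 0.004 m), for 0.2 s.
2. the nut is home and brought up snug with the wrench on it (value of joint wheel_nut above 1.76 rad and z of wrench in the frame of nut_top below -0.006 m and horizontal distance between wrench and nut_top below 0.004 m and value of joint nut_hex above 0.14 rad), for 0.1 s.
At the end, for the whole second after the job is handed in: The nut is home (its joint above 1.75 rad; its stop is at 1.8) and the wrench stands let go and at rest in its hole: origin within 6 mm sideways of the hole's floor centre and less than 4 mm above it, upright within 0.1 rad (value of joint wheel_nut above 1.75 rad and horizontal distance between wrench and hole_floor below 0.006 m and z of wrench in the frame of hole_floor below 0.004 m and angle between wrench's own z axis and vertical below 0.1 rad and linear speed of wrench below 0.02 m/s); the robot touches nothing.
It fails at once if the wrench is forced against the nut or the wheel with over 60 N (contact force between wrench and drive_unit above 60 N).
It fails at once if a driver, wheel, battery, screwdriver or beam that stands by is moved by more than 20 mm (distance of any of driver_a, driver_b, spare_wheel, omni_wheel, battery, screwdriver, beam from where it was at the start of the episode above 0.02 m).
It fails at once if the nut is wrung: turned with over 0.5 N m (value of joint nut_hex above 0.333 rad).
It also fails if it takes over 72 s, if anything falls off the work surface, if the arm or the gripper's body presses on something with over 40 N, if the wrist force passes 120 N, or if a joint passes its speed limit or range.

## Working session

There is one attempt and no reset: what is moved stays moved. The work goes in short steps, Python scripts to look and compute and a tool call to move; the robot and the scene stay as the last step left them, time stands still between calls to the robot, and variables do not carry over. Pictures are saved under pics/ and viewed, and the job is handed in when it is done.

Besides the shell and the picture viewer there is one more tool, called after ">>>" by a JSON object that holds its "method" and its "body", one argument or row to a line. servo_tool: Moves the arm, as the interface text tells. Its arguments: {"type":"object","properties":{"increments":{"type":"array","items":{"type":"object","properties":{"offset":{"type":"array","items":{"type":"number"}},"yaw":{"type":"number"}}}},"claw":{"type":"number"},"force":{"type":"number"}},"required":["increments"]}

```bash
mkdir -p pics; ls; python3 - <<'E'
from workcell import env
import cv2,numpy as np
print(env.get_state())
for n in ["side","top","wrist"]:
    m=env.camera_model(n); p,d=env.read_camera(n)
    print(n,{k:(np.round(v,4).tolist() if not isinstance(v,str) else v) for k,v in m.items()})
    cv2.imwrite(f"pics/{n}0.png",p[:,:,::-1]); np.savez(f"pics/{n}0.npz",p=p,d=d,M=m["world_from_camera"],f=240/np.tan(np.radians(m["vertical_fov"])/2),cx=m["cx"],cy=m["cy"])
E
```

```text
pics
{'clock': 0.0, 'joint_pos': array([-1.32255638e+00,  3.14039646e-01,  4.49486869e-02,  1.30358390e+00,
        1.86871667e-05,  1.43116320e+00]), 'qvel': array([ 1.08740598e-03,  9.71593468e-05,  1.08205097e-03, -3.16519060e-04,
       -1.00019765e-03, -4.71471516e-04]), 'tau': array([ 5.68729627e-05, -4.80628502e+01,  2.98534298e+01,  1.93711667e-02,
       -1.79049894e-04, -5.11344098e-06]), 'tcp_pos': array([ 0.21732682, -0.53178792,  0.23037415]), 'orientation': array([-0.13561222, -0.69382102, -0.1369393 ,  0.69387992]), 'wrist_force': array([0.32377914, 0.028634  , 0.42678548]), 'ft_torque': array([-0.04283735, -0.0280685 , -0.04089225]), 'finger_gap': 0.08540563019008623}
side {'vertical_fov': 55.104, 'cx': 319.5514, 'cy': 243.26, 'world_from_camera': [[-0.9008, 0.2745, -0.3365, 0.0986], [-0.4337, -0.5296, 0.729, 0.998], [0.0219, 0.8026, 0.5961, 0.9247], [0.0, 0.0, 0.0, 1.0]]}
top {'vertical_fov': 45.0119, 'cx': 323.8081, 'cy': 235.5726, 'world_from_camera': [[0.0089, 0.996, -0.0886, 0.3941], [-0.9999, 0.0094, 0.0052, -0.0098], [0.006, 0.0885, 0.9961, 1.8597], [0.0, 0.0, 0.0, 1.0]]}
wrist {'vertical_fov': 69.182, 'cx': 326.9224, 'cy': 234.392, 'world_from_camera': [[0.3772, 0.8818, 0.283, 0.2903], [-0.9261, 0.3599, 0.1128, -0.5011], [-0.0024, -0.3046, 0.9525, 0.3728], [0.0, 0.0, 0.0, 1.0]]}
```

View pics/top0.png

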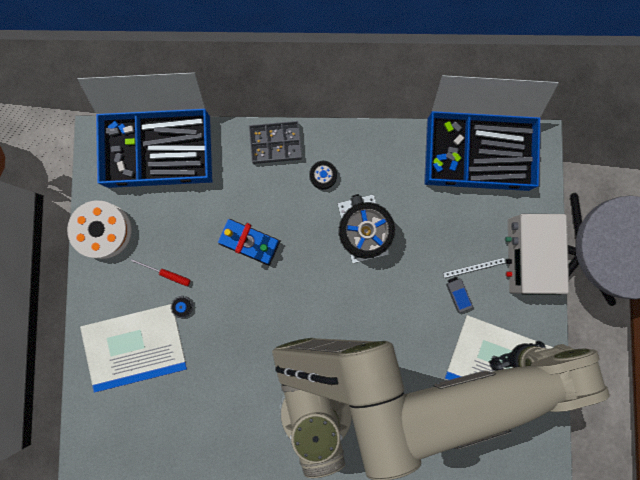

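View pics/side0.png

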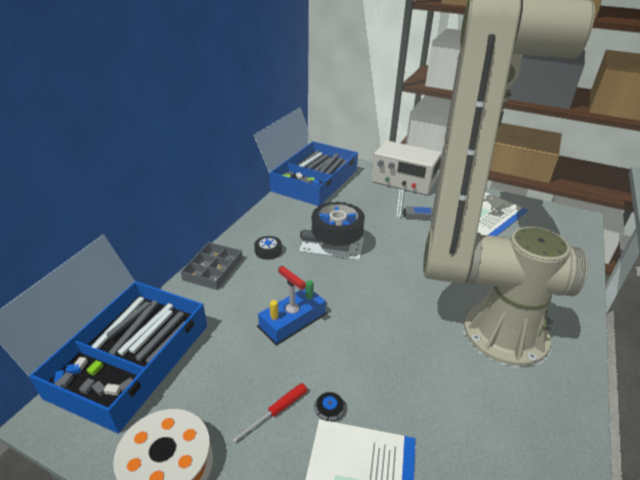

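View pics/wrist0.png

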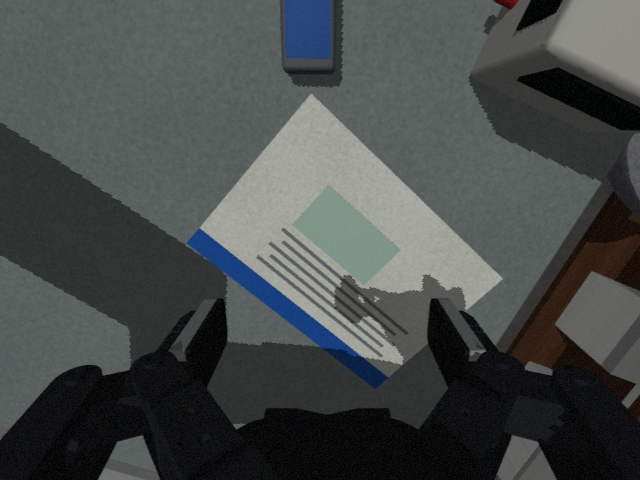

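The top view shows the wrench's red bar at about (245,240) in the blue stand, and the wheel hub at about (367,230). Next I'll measure both.

```bash
cat > h.py <<'E'
import numpy as np,cv2
def load(n):
    z=np.load(f"pics/{n}.npz"); return z
def cloud(z):
    p,d,M,f,cx,cy=[z[k] for k in ("p","d","M","f","cx","cy")]
    v,u=np.mgrid[0:480,0:640]
    c=np.stack([(u-cx)/f*d,-(v-cy)/f*d,-d],-1)
    return c@M[:3,:3].T+M[:3,3]
def snap(n,name):
    from workcell import env
    m=env.camera_model(n); p,d=env.read_camera(n)
    cv2.imwrite(f"pics/{name}.png",p[:,:,::-1]); np.savez(f"pics/{name}.npz",p=p,d=d,M=m["world_from_camera"],f=240/np.tan(np.radians(m["vertical_fov"])/2),cx=m["cx"],cy=m["cy"])
    return load(name)
def pix(z,w):
    M=z["M"]; c=(np.asarray(w)-M[:3,3])@M[:3,:3]
    return z["cx"]+z["f"]*c[...,0]/-c[...,2], z["cy"]-z["f"]*c[...,1]/-c[...,2]
E
python3 - <<'E'
from h import *
for n in ("top0","side0"):
    z=load(n);P=cloud(z);h=cv2.cvtColor(z["p"],cv2.COLOR_RGB2HSV);v,u=np.mgrid[0:480,0:640]
    red=((h[...,0]<8)|(h[...,0]>172))&(h[...,1]>150)&(P[...,2]>.12)&(P[...,0]>.3)&(P[...,0]<.8)&(abs(P[...,1])<.6)&(P[...,2]<.2)
    Q=P[red];print(n,"red",len(Q),Q.mean(0),np.percentile(Q,[2,50,98],axis=0),u[red].mean(),v[red].mean())
    (c,s,a)=cv2.minAreaRect(Q[:,:2].astype(np.float32));print("rect",c,s,a)
    w=np.linalg.svd(Q[:,:2]-Q[:,:2].mean(0))[2][0];print("dir",np.degrees(np.arctan2(w[1],w[0])))
    bl=(h[...,0]>100)&(h[...,0]<125)&(h[...,1]>150)&(P[...,2]>.043)&(P[...,2]<.058)&(np.hypot(P[...,0]-Q[:,0].mean(),P[...,1]-Q[:,1].mean())<.12)
    B=P[bl];print("blue",len(B),B.mean(0),cv2.minAreaRect(B[:,:2].astype(np.float32)))
    for nm,lo,hi in(("tyre",.12,.135),):
        g=(P[...,2]>lo)&(P[...,2]<hi)&(P[...,0]>.4)&(P[...,0]<.75)&(P[...,1]<0)&(P[...,1]>-.35)
        T=P[g];print(nm,len(T),T.mean(0),cv2.minEnclosingCircle(T[:,:2].astype(np.float32)))
E
```

```text
top0 red 165 [0.53628171 0.21926421 0.16265293] [[0.49533135 0.20102446 0.14793505]
 [0.53583945 0.21852291 0.16364373]
 [0.57658414 0.23831115 0.17146463]] 242.8121212121212 237.78787878787878
rect (0.5364461541175842, 0.21960140764713287) (0.016013750806450844, 0.09222453832626343) 68.5697250366211
dir 159.00098021009867
blue 888 [0.5342233  0.21664302 0.05033443] ((0.5364089608192444, 0.22029051184654236), (0.16947057843208313, 0.07985047996044159), 67.39685821533203)
tyre 996 [ 0.56894051 -0.14694098  0.12518899] ((0.568444550037384, -0.14713327586650848), 0.08500170707702637)
side0 red 201 [0.53112796 0.22527228 0.16003635] [[0.49226735 0.20613848 0.14909861]
 [0.53129369 0.22627994 0.1613991 ]
 [0.5724186  0.24196275 0.16615729]] 291.5124378109453 277.2039800995025
rect (0.5322986841201782, 0.2228277623653412) (0.016863519325852394, 0.08965636044740677) 67.72563171386719
dir 158.83783686342673
blue 969 [0.5285726  0.231432   0.04864273] ((0.5345218181610107, 0.22125789523124695), (0.17042258381843567, 0.08407781273126602), 67.41012573242188)
tyre 535 [ 0.56363417 -0.14371777  0.12306741] ((0.5678638219833374, -0.14710208773612976), 0.08599268645048141)
```

```bash
python3 - <<'E'
from h import *
from workcell import env
from scipy.spatial.transform import Rotation as R
s=env.get_state();q=s["orientation"];r=R.from_quat(np.r_[q[1:],q[0]]).as_matrix();print(r.round(3))
print("y az",np.degrees(np.arctan2(r[1,1],r[0,1])),"z az",np.degrees(np.arctan2(r[1,2],r[0,2])), np.degrees(s["joint_pos"]))
t=np.array([.5355,.2205,.26]); print("offset cm",(r.T@(t-s["tcp_pos"])*100).round(1))
M=env.camera_model("wrist")["world_from_camera"]; print("cam in tool",(r.T@(M[:3,3]-s["tcp_pos"])).round(3), (r.T@M[:3,:3]).round(3))
E
```

```text
[[-0.     0.378 -0.926]
 [ 0.001 -0.926 -0.378]
 [-1.    -0.001 -0.   ]]
y az -67.78320336622113 z az -157.7832171264142 [-7.57804254e+01  1.79821649e+01  2.59361317e+00  7.46902883e+01
 -8.95213676e-04  8.20027855e+01]
offset cm [ -2.8 -57.6 -57.9]
cam in tool [-0.142 -0.001 -0.079] [[ 0.001  0.305 -0.952]
 [ 1.     0.001  0.001]
 [ 0.001 -0.952 -0.305]]
```

>>> {"method": "servo_tool", "body": {
  "increments": [
    {"offset": [0.2,-1.1,-3.3],"yaw": -8.5},
    {"offset": [0.4,-2.1,-6.6],"yaw": -17},
    {"offset": [0.6,-3.2,-9.9],"yaw": -25.6},
    {"offset": [0.8,-4.2,-13.2],"yaw": -34.2},
    {"offset": [1.0,-5.3,-16.5],"yaw": -42.8},
    {"offset": [1.2,-6.4,-19.8],"yaw": -51.3},
    {"offset": [1.4,-7.4,-23.1],"yaw": -59.9},
    {"offset": [1.5,-8.5,-26.4],"yaw": -68.4}
  ]
}}

```text
clock: 0.95
tcp_pos: [0.4305, -0.3527, 0.2159]
orientation: [0.504, 0.496, 0.504, -0.496]
wrist_force: [1.2, -0.6, -0.3]
finger_gap: 0.0856
```

>>> {"method": "servo_tool", "body": {
  "increments": [
    {"offset": [0.2,2.7,-2.2],"yaw": -8.5},
    {"offset": [0.4,5.4,-4.4],"yaw": -17},
    {"offset": [0.6,8.1,-6.6],"yaw": -25.6},
    {"offset": [0.8,10.8,-8.8],"yaw": -34.2},
    {"offset": [1.0,13.5,-11.0],"yaw": -42.8},
    {"offset": [1.2,16.2,-13.2],"yaw": -51.3},
    {"offset": [1.4,18.9,-15.4],"yaw": -59.9},
    {"offset": [1.5,21.5,-17.6],"yaw": -68.4}
  ]
}}

```text
clock: 1.75
tcp_pos: [0.6436, -0.1743, 0.2006]
orientation: [0.695, 0.127, 0.696, -0.127]
wrist_force: [0.3, -1.1, 1.0]
finger_gap: 0.0852
```

```bash
cat >> h.py <<'E'
from scipy.spatial.transform import Rotation as R
def st(pr=True):
    from workcell import env
    s=env.get_state();q=s["orientation"];r=R.from_quat(np.r_[q[1:],q[0]]).as_matrix()
    if pr: print("t",round(s["clock"],2),"tcp",s["tcp_pos"].round(4),"phi",np.degrees(np.arctan2(r[1,1],r[0,1])).round(2),"F",s["wrist_force"].round(2),"M",s["ft_torque"].round(3),"gap",round(s["finger_gap"],4),"q6",np.degrees(s["joint_pos"][5]).round(1),"x",r[:,0].round(3))
    return s,r
E
python3 - <<'E'
from h import *
s,r=st()
z=snap("wrist","w1"); print(pix(z,[.568,-.147,.124]),pix(z,[.568,-.147,.075])); st()
E
```

```text
t 1.75 tcp [ 0.6436 -0.1743  0.2006] phi 69.38 F [ 0.34 -1.11  0.98] M [-0.004  0.029 -0.032] gap 0.0852 q6 -1.4 x [-0.001  0.    -1.   ]
(np.float64(322.2240984297841), np.float64(119.1440549959602)) (np.float64(323.048166354448), np.float64(119.92733923985992))
t 1.8 tcp [ 0.6469 -0.1706  0.2   ] phi 69.94 F [2.81 1.4  0.75] M [ 0.063 -0.118 -0.014] gap 0.0852 q6 -1.7 x [ 0.002  0.002 -1.   ]
```

View pics/w1.png

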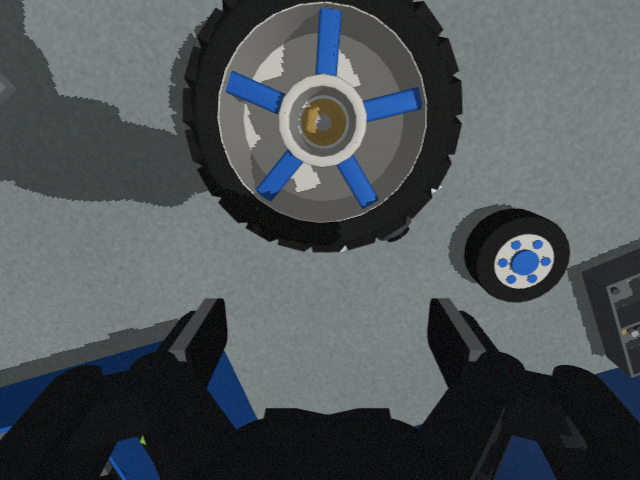

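```bash
python3 - <<'E'
from h import *
s,r=st(); z=snap("wrist","w2"); s,r=st(); print(np.degrees(s["joint_pos"]).round(1))
P=cloud(z);h=cv2.cvtColor(z["p"],cv2.COLOR_RGB2HSV);v,u=np.mgrid[0:480,0:640]
w=(h[...,1]<45)&(h[...,2]>140)&(np.hypot(u-322,v-120)<60)&(P[...,2]>.11)
print(w.sum(),P[w].mean(0),P[w].std(0)); c,rad=cv2.minEnclosingCircle(P[w][:,:2].astype(np.float32));print("outer",c,rad)
up=(u[w].min()+u[w].max())/2,(v[w].min()+v[w].max())/2;print(up)
def ray(uv,zz):
    M=z["M"];d=M[:3,:3]@np.array([(uv[0]-z["cx"])/z["f"],-(uv[1]-z["cy"])/z["f"],-1]);return M[:3,3]+d*(zz-M[2,3])/d[2]
print("axle",ray(up,.124))
n=(h[...,0]>12)&(h[...,0]<32)&(h[...,1]>90)&(np.hypot(u-322,v-120)<40)
print(n.sum(),P[n][:,2].mean(),ray((u[n].mean(),v[n].mean()),.075))
t=(h[...,2]<60)&(P[...,2]>.115)&(np.hypot(P[...,0]-.568,P[...,1]+.147)<.1);print("tyre",cv2.minEnclosingCircle(P[t][:,:2].astype(np.float32)))
cr=z["p"][60:180,262:382,::-1];cv2.imwrite("pics/w2c.png",cv2.resize(cr,(600,600),interpolation=cv2.INTER_CUBIC))
E
```

```text
t 1.8 tcp [ 0.6469 -0.1706  0.2   ] phi 69.94 F [2.81 1.4  0.75] M [ 0.063 -0.118 -0.014] gap 0.0852 q6 -1.7 x [ 0.002  0.002 -1.   ]
t 1.85 tcp [ 0.645  -0.1723  0.1999] phi 69.42 F [ 0.11  0.22 -1.35] M [-0.051  0.019  0.035] gap 0.0857 q6 -1.3 x [-0.     0.001 -1.   ]
[-21.9  29.1  15.1  76.    0.1  -1.3]
2652 [ 0.56833368 -0.14727585  0.1244434 ] [0.01645004 0.01655304 0.01407573]
outer (0.5696689486503601, -0.14727409183979034) 0.027019992470741272
(np.float64(315.5), np.float64(116.0))
axle [ 0.56819337 -0.14697974  0.124     ]
1419 0.06943748694347074 [ 0.56926303 -0.14725289  0.075     ]
tyre ((0.5777209401130676, -0.14948107302188873), 0.09272852540016174)
```

View pics/w2c.png

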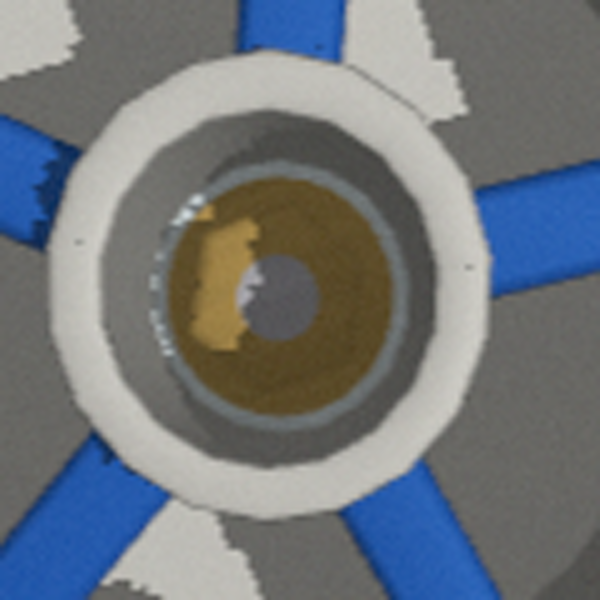

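>>> {"method": "servo_tool", "body": {
  "increments": [
    {"offset": [-0.3,4.1,-2.0],"yaw": 0},
    {"offset": [-0.5,8.8,-4.3],"yaw": 0},
    {"offset": [-0.8,13.5,-6.7],"yaw": 0},
    {"offset": [-1,18.2,-9.0],"yaw": 0},
    {"offset": [-1.4,22.9,-11.3],"yaw": 0},
    {"offset": [-1.7,27.6,-13.6],"yaw": 0},
    {"offset": [-2,31.5,-15.6],"yaw": 0},
    {"offset": [-2,32.8,-16.2],"yaw": 0}
  ]
}}

```text
clock: 2.65
tcp_pos: [0.6077, 0.1923, 0.2217]
orientation: [0.695, 0.128, 0.695, -0.128]
wrist_force: [0.4, -1.2, 1.3]
finger_gap: 0.0856
```

```bash
python3 - <<'E'
from h import *
s,r=st(); z=snap("wrist","w3"); z=snap("wrist","w4"); s,r=st()
P=cloud(z);h=cv2.cvtColor(z["p"],cv2.COLOR_RGB2HSV)
red=((h[...,0]<8)|(h[...,0]>172))&(h[...,1]>150)&(P[...,2]>.155)&(P[...,2]<.175)
Q=P[red];print(len(Q),Q.mean(0),cv2.minAreaRect(Q[:,:2].astype(np.float32)))
w=np.linalg.svd(Q[:,:2]-Q[:,:2].mean(0),full_matrices=False)[2][0];print("dir",np.degrees(np.arctan2(w[1],w[0])))
bl=(h[...,0]>100)&(h[...,0]<125)&(h[...,1]>150)&(P[...,2]>.044)&(P[...,2]<.056)&(np.hypot(P[...,0]-.535,P[...,1]-.22)<.12)
B=P[bl];print(len(B),cv2.minAreaRect(B[:,:2].astype(np.float32)))
E
```

```text
t 2.65 tcp [0.6077 0.1923 0.2217] phi 69.14 F [ 0.37 -1.16  1.29] M [ 0.006  0.003 -0.019] gap 0.0856 q6 31.2 x [-0.     0.001 -1.   ]
t 2.75 tcp [0.608  0.1915 0.2212] phi 69.2 F [ 0.14 -0.94  0.04] M [-0.04  -0.047 -0.014] gap 0.0857 q6 31.1 x [-0.  0. -1.]
4737 [0.53408187 0.22246683 0.1634535 ] ((0.5368868112564087, 0.2211015522480011), (0.016023533418774605, 0.09253537654876709), 68.6916275024414)
dir -21.167410849083826
13662 ((0.5370619893074036, 0.22104373574256897), (0.17028753459453583, 0.07993119955062866), 67.26049041748047)
```

View pics/w4.png

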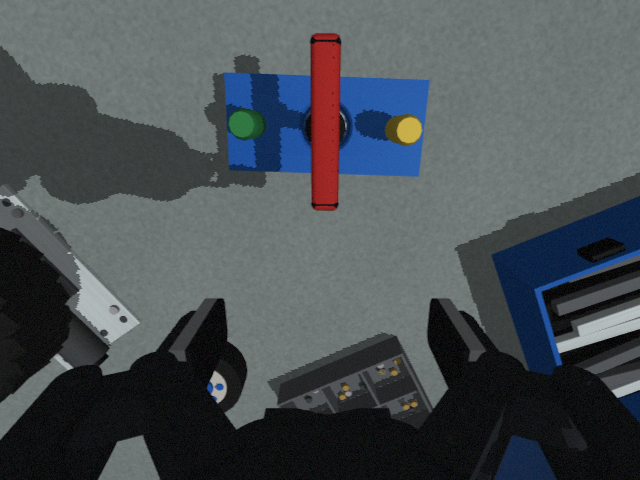

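>>> {"method": "servo_tool", "body": {
  "increments": [
    {"offset": [0,0.1,-3.5],"yaw": 0.3},
    {"offset": [0,0.2,-7.0],"yaw": 0.3},
    {"offset": [0.5,0.2,-7.7],"yaw": 0.3},
    {"offset": [2.5,0.2,-7.7],"yaw": 0.3},
    {"offset": [5,0.2,-7.7],"yaw": 0.3},
    {"offset": [7.5,0.2,-7.7],"yaw": 0.3},
    {"offset": [8.6,0.2,-7.7],"yaw": 0.3},
    {"offset": [8.6,0.2,-7.7],"yaw": 0.3}
  ]
}}

```text
clock: 3.55
tcp_pos: [0.5369, 0.2166, 0.1334]
orientation: [0.694, 0.131, 0.696, -0.132]
wrist_force: [0.0, -0.9, -0.4]
finger_gap: 0.0855
```

>>> {"method": "servo_tool", "body": {
  "increments": [
    {"offset": [0,0,0],"yaw": 0},
    {"offset": [0,0,0],"yaw": 0},
    {"offset": [0,0,0],"yaw": 0},
    {"offset": [0,0,0],"yaw": 0},
    {"offset": [0,0,0],"yaw": 0},
    {"offset": [0,0,0],"yaw": 0},
    {"offset": [0,0,0],"yaw": 0},
    {"offset": [0,0,0],"yaw": 0}
  ],
  "claw": 0,
  "force": 45
}}

```text
clock: 4.35
tcp_pos: [0.5383, 0.2185, 0.136]
orientation: [0.695, 0.131, 0.694, -0.13]
wrist_force: [-0.6, 1.0, 5.3]
finger_gap: 0.0154
```

```bash
python3 - <<'E'
from h import *
s,r=st(); z=snap("wrist","w5")
E
```

```text
t 4.35 tcp [0.5383 0.2185 0.136 ] phi 68.73 F [-0.61  1.    5.33] M [ 0.195 -0.037 -0.034] gap 0.0154 q6 35.4 x [ 0.001  0.    -1.   ]
```

View pics/w5.png

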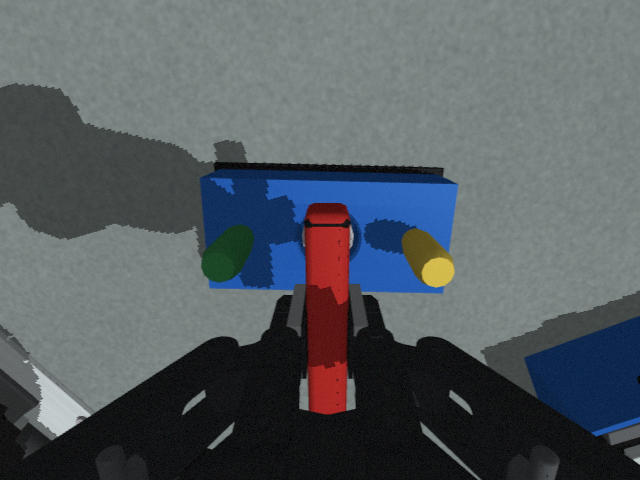

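>>> {"method": "servo_tool", "body": {
  "increments": [
    {"offset": [-0.5,0,0],"yaw": 0},
    {"offset": [-1.5,0,0],"yaw": 0},
    {"offset": [-3.5,0,0],"yaw": 0},
    {"offset": [-6,0,0],"yaw": 0},
    {"offset": [-8.5,0,0],"yaw": 0},
    {"offset": [-11,0,0],"yaw": 0},
    {"offset": [-13.5,0,0],"yaw": 0},
    {"offset": [-13.5,0,0],"yaw": 0}
  ]
}}

```text
clock: 5.2
tcp_pos: [0.5392, 0.2185, 0.2739]
orientation: [0.697, 0.131, 0.693, -0.13]
wrist_force: [0.6, 0.2, -2.5]
finger_gap: 0.015
```

```bash
python3 - <<'E'
from h import *
s,r=st(); z=snap("wrist","w6"); z2=snap("side","s6");s,r=st()
P=cloud(z);h=cv2.cvtColor(z["p"],cv2.COLOR_RGB2HSV)
L=(P-s["tcp_pos"])@r
red=((h[...,0]<8)|(h[...,0]>172))&(h[...,1]>120)&(L[...,0]<0.0)&(L[...,0]>-.05)&(abs(L[...,1])<.02)
print(red.sum(),np.percentile(L[red],[1,50,99],axis=0).round(4))
# project model of the wrench in tool frame into side view
for f in (0,):
    for nm,p in (("origin",[.142-.019,0,-.0023]),("barL",[-.029,0,-.0493]),("barR",[-.029,0,.0447])):
        print(nm,[round(float(a),1) for a in pix(z2,s["tcp_pos"]+r@np.array(p))],[round(float(a),1) for a in pix(z,s["tcp_pos"]+r@np.array(p))])
E
```

```text
t 5.2 tcp [0.5392 0.2185 0.2739] phi 68.72 F [ 0.62  0.23 -2.49] M [ 0.002 -0.085 -0.043] gap 0.015 q6 35.4 x [ 0.006  0.001 -1.   ]
t 5.3 tcp [0.5378 0.2181 0.2699] phi 68.71 F [-1.04 -0.3  -3.37] M [-0.029  0.034  0.054] gap 0.0154 q6 35.4 x [ 0. -0. -1.]
8479 [[-0.033  -0.0053 -0.0478]
 [-0.0315  0.0024 -0.0123]
 [-0.0183  0.01    0.0359]]
origin [291.1, 279.1] [323.2, 219.9]
barL [303.3, 239.3] [319.9, 207.4]
barR [277.7, 222.1] [321.5, 421.4]
```

View pics/w6.png

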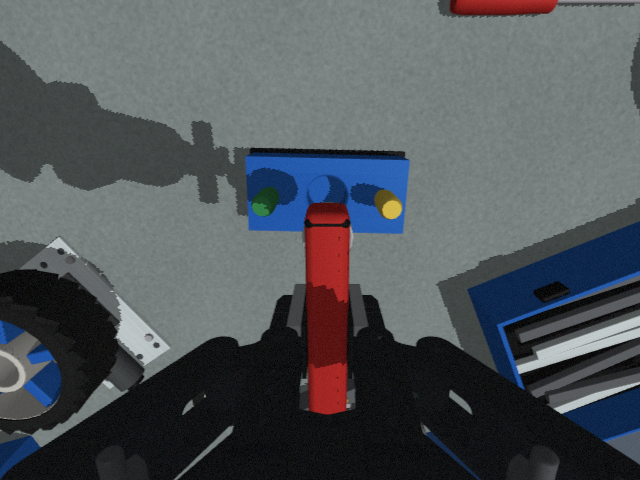

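View pics/s6.png

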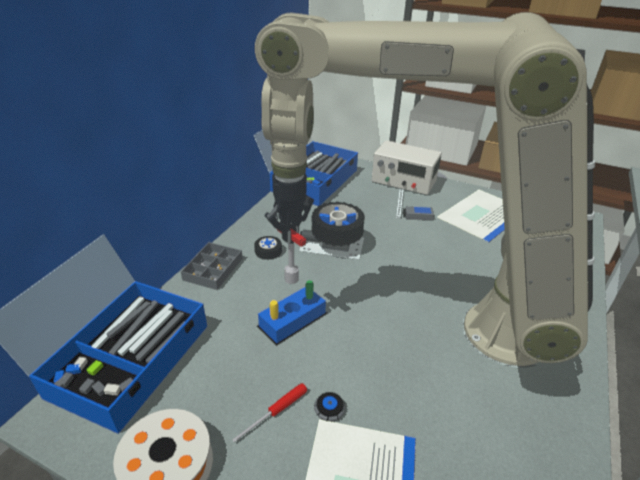

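```bash
python3 - <<'E'
from h import *
s,r=st(); z=snap("wrist","w7");s2,r2=st()
M=z["M"];print("cam in tool",(r.T@(M[:3,3]-s["tcp_pos"])).round(4), (r.T@M[:3,:3]).round(3))
P=cloud(z);h=cv2.cvtColor(z["p"],cv2.COLOR_RGB2HSV)
L=(P-s["tcp_pos"])@r
red=((h[...,0]<8)|(h[...,0]>172))&(h[...,1]>120)&(L[...,0]<0.0)&(L[...,0]>-.05)&(abs(L[...,1])<.02)
print(red.sum(),np.percentile(L[red],[1,50,99],axis=0).round(4))
top=red&(L[...,0]<-.025);v,u=np.mgrid[0:480,0:640]
for a in range(int(v[top].min()),int(v[top].max()),25):
    k=top&(v==a); print(a,u[k].min(),u[k].max(),L[k].mean(0).round(4))
E
```

```text
t 5.3 tcp [0.5378 0.2181 0.2699] phi 68.71 F [-1.04 -0.3  -3.37] M [-0.029  0.034  0.054] gap 0.0154 q6 35.4 x [ 0. -0. -1.]
t 5.35 tcp [0.5372 0.218  0.2689] phi 68.72 F [-0.93  0.21 -3.03] M [0.03  0.044 0.005] gap 0.0154 q6 35.4 x [-0.002 -0.001 -1.   ]
cam in tool [-0.1423  0.0016 -0.0781] [[-0.001  0.305 -0.952]
 [ 1.     0.001 -0.   ]
 [ 0.001 -0.952 -0.305]]
8466 [[-0.0291 -0.0061 -0.0489]
 [-0.0275  0.0017 -0.0135]
 [-0.0144  0.0092  0.0349]]
211 315 337 [-0.0253  0.0007 -0.0491]
236 305 348 [-0.0275  0.0015 -0.0407]
261 306 347 [-0.0275  0.0014 -0.0314]
286 306 347 [-0.0274  0.0015 -0.0216]
311 307 347 [-0.0276  0.0017 -0.0114]
336 307 347 [-0.0274  0.0016 -0.0005]
361 307 347 [-0.0276  0.0018  0.0107]
386 309 345 [-0.0276  0.0016  0.0226]
411 311 342 [-0.0275  0.0014  0.0353]
```

>>> {"method": "servo_tool", "body": {
  "increments": [
    {"offset": [0,-1.5,0.7],"yaw": 0},
    {"offset": [0,-4.0,2.0],"yaw": 0},
    {"offset": [0,-7.0,3.5],"yaw": 0},
    {"offset": [0,-10.0,5.0],"yaw": 0},
    {"offset": [0,-13.0,6.5],"yaw": 0},
    {"offset": [0,-16,8.0],"yaw": 0},
    {"offset": [0,-19,9.5],"yaw": 0},
    {"offset": [0,-22,10.9],"yaw": 0}
  ]
}}

```text
clock: 6.15
tcp_pos: [0.5584, -0.0284, 0.2686]
orientation: [0.694, 0.131, 0.696, -0.131]
wrist_force: [0.4, -0.4, -3.0]
finger_gap: 0.0154
```

>>> {"method": "servo_tool", "body": {
  "increments": [
    {"offset": [0,-2.5,1.2],"yaw": -7},
    {"offset": [0,-5,2.4],"yaw": -15},
    {"offset": [0,-7.5,3.7],"yaw": -23},
    {"offset": [0,-9.5,4.7],"yaw": -31},
    {"offset": [0,-10.5,5.2],"yaw": -39},
    {"offset": [0,-10.8,5.4],"yaw": -47},
    {"offset": [0,-10.8,5.4],"yaw": -55},
    {"offset": [0,-10.8,5.4],"yaw": -60}
  ]
}}

```text
clock: 6.95
tcp_pos: [0.5693, -0.1475, 0.2683]
orientation: [0.666, -0.235, 0.668, 0.236]
wrist_force: [0.6, 0.7, -4.1]
finger_gap: 0.0154
```

```bash
python3 - <<'E'
from h import *
st(); z=snap("wrist","w8");z=snap("side","s8"); s,r=st()
print("origin est",(s["tcp_pos"]+r@np.array([.124,0,-.002])).round(4))
cr=z["p"][170:280,270:400,::-1];cv2.imwrite("pics/s8c.png",cv2.resize(cr,None,fx=5,fy=5,interpolation=cv2.INTER_CUBIC))
E
```

```text
t 6.95 tcp [ 0.5693 -0.1475  0.2683] phi 128.92 F [ 0.65  0.66 -4.11] M [-0.002  0.019  0.048] gap 0.0154 q6 -61.2 x [-0.003  0.001 -1.   ]
t 7.05 tcp [ 0.5695 -0.1472  0.2686] phi 128.68 F [-0.69  0.15 -3.8 ] M [ 0.053  0.028 -0.009] gap 0.0154 q6 -61.0 x [-0.003  0.001 -1.   ]
origin est [ 0.5675 -0.1483  0.1446]
```

View pics/s8c.png

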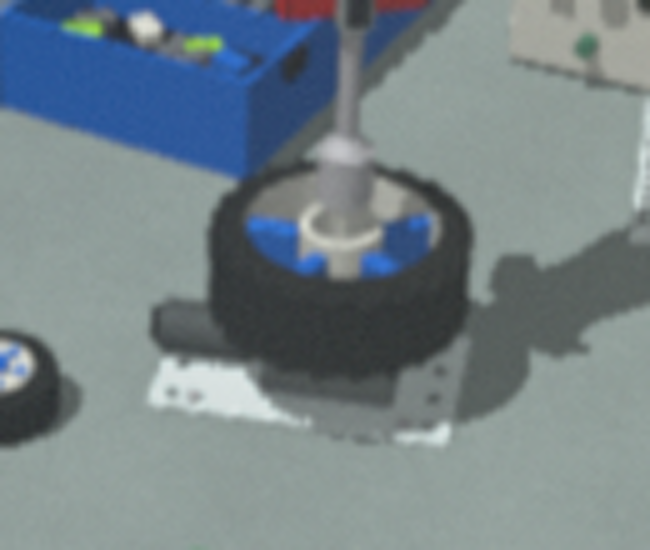

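View pics/w8.png

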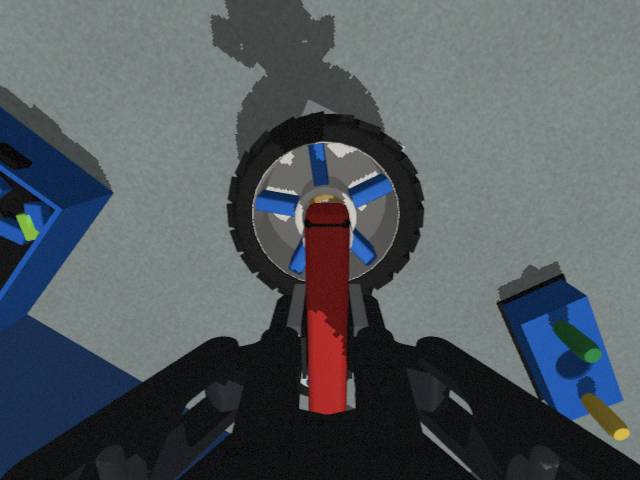

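>>> {"method": "servo_tool", "body": {
  "increments": [
    {"offset": [0.5,-0.1,0.1],"yaw": 0},
    {"offset": [1,-0.1,0.1],"yaw": 0},
    {"offset": [1.5,-0.1,0.1],"yaw": 0},
    {"offset": [1.9,-0.1,0.1],"yaw": 0},
    {"offset": [2.2,-0.1,0.1],"yaw": 0},
    {"offset": [2.4,-0.1,0.1],"yaw": 0},
    {"offset": [2.4,-0.1,0.1],"yaw": 0},
    {"offset": [2.4,-0.1,0.1],"yaw": 0}
  ]
}}

```text
clock: 7.85
tcp_pos: [0.5721, -0.1468, 0.2465]
orientation: [0.667, -0.234, 0.667, 0.234]
wrist_force: [0.9, -0.3, -3.4]
finger_gap: 0.0152
```

```bash
cat >> h.py <<'E'
def org():
    s,r=st(); print("origin est",(s["tcp_pos"]+r@np.array([.124,0,-.002])).round(4)); return s,r
E
python3 -c "
from h import *
org()"
```

```text
t 7.85 tcp [ 0.5721 -0.1468  0.2465] phi 128.72 F [ 0.86 -0.32 -3.39] M [ 0.017  0.001 -0.007] gap 0.0152 q6 -60.9 x [ 0. -0. -1.]
origin est [ 0.5706 -0.148   0.1225]
```

>>> {"method": "servo_tool", "body": {
  "increments": [
    {"offset": [0.2,0,0],"yaw": 0},
    {"offset": [0.4,0,0],"yaw": 0},
    {"offset": [0.6,0,0],"yaw": 0},
    {"offset": [0.8,0,0],"yaw": 0},
    {"offset": [1,0,0],"yaw": 0},
    {"offset": [1,0,0],"yaw": 0},
    {"offset": [1,0,0],"yaw": 0},
    {"offset": [1,0,0],"yaw": 0}
  ]
}}

```text
clock: 8.65
tcp_pos: [0.5721, -0.1468, 0.2364]
orientation: [0.667, -0.234, 0.667, 0.234]
wrist_force: [0.1, 0.8, -2.3]
finger_gap: 0.0157
```

```bash
python3 -c "
from h import *
org()
snap('side','s9');org();z=snap('wrist','w9');org()
"
```

```text
t 8.65 tcp [ 0.5721 -0.1468  0.2364] phi 128.72 F [ 0.14  0.79 -2.32] M [-0.029  0.042  0.017] gap 0.0157 q6 -60.9 x [ 0. -0. -1.]
origin est [ 0.5706 -0.1481  0.1124]
t 8.7 tcp [ 0.5721 -0.1468  0.2364] phi 128.72 F [-0.04 -0.1  -2.66] M [ 0.008 -0.021 -0.036] gap 0.0151 q6 -60.9 x [ 0. -0. -1.]
origin est [ 0.5706 -0.1481  0.1124]
t 8.75 tcp [ 0.5721 -0.1468  0.2364] phi 128.72 F [-0.36 -0.32 -3.22] M [-0.025 -0.025  0.01 ] gap 0.0156 q6 -60.9 x [ 0. -0. -1.]
origin est [ 0.5706 -0.1481  0.1124]
```

>>> {"method": "servo_tool", "body": {
  "increments": [
    {"offset": [0.6,0,0],"yaw": 0},
    {"offset": [1.2,0,0],"yaw": 0},
    {"offset": [1.8,0,0],"yaw": 0},
    {"offset": [2.4,0,0],"yaw": 0},
    {"offset": [2.8,0,0],"yaw": 0},
    {"offset": [3.1,0,0],"yaw": 0},
    {"offset": [3.3,0,0],"yaw": 0},
    {"offset": [3.4,0,0],"yaw": 0}
  ]
}}

```text
clock: 9.55
tcp_pos: [0.5719, -0.1468, 0.2021]
orientation: [0.667, -0.234, 0.667, 0.234]
wrist_force: [-1.6, -1.5, -2.9]
finger_gap: 0.0154
```

```bash
python3 -c "
from h import *
org()"
```

```text
t 9.55 tcp [ 0.5719 -0.1468  0.2021] phi 128.72 F [-1.63 -1.47 -2.89] M [-0.136  0.259  0.035] gap 0.0154 q6 -60.9 x [-0. -0. -1.]
origin est [ 0.5704 -0.1481  0.0781]
```

>>> {"method": "servo_tool", "body": {
  "increments": [
    {"offset": [0,0,-0.1],"yaw": 0},
    {"offset": [0.1,0,-0.1],"yaw": 0},
    {"offset": [0.2,0,-0.1],"yaw": 0},
    {"offset": [0.3,0,-0.1],"yaw": 0},
    {"offset": [0.4,0,-0.1],"yaw": 0},
    {"offset": [0.5,0,-0.1],"yaw": 0},
    {"offset": [0.5,0,-0.1],"yaw": 0},
    {"offset": [0.5,0,-0.1],"yaw": 0}
  ]
}}

```text
clock: 10.35
tcp_pos: [0.5714, -0.1475, 0.1977]
orientation: [0.667, -0.235, 0.667, 0.234]
wrist_force: [-0.5, 0.2, -0.2]
finger_gap: 0.0157
```

```bash
python3 -c "
from h import *
org()"
```

```text
t 10.35 tcp [ 0.5714 -0.1475  0.1977] phi 128.72 F [-0.48  0.22 -0.2 ] M [-0.033  0.134 -0.001] gap 0.0157 q6 -61.0 x [ 0.001 -0.    -1.   ]
origin est [ 0.5699 -0.1488  0.0737]
```

>>> {"method": "servo_tool", "body": {
  "increments": [
    {"offset": [0.05,0,-0.03],"yaw": 2},
    {"offset": [0.07,0,-0.03],"yaw": 4},
    {"offset": [0.07,0,-0.03],"yaw": 6},
    {"offset": [0.07,0,-0.03],"yaw": 8},
    {"offset": [0.07,0,-0.03],"yaw": 10},
    {"offset": [0.07,0,-0.03],"yaw": 12},
    {"offset": [0.07,0,-0.03],"yaw": 14},
    {"offset": [0.07,0,-0.03],"yaw": 16}
  ]
}}

```text
clock: 11.15
tcp_pos: [0.5712, -0.1482, 0.1973]
orientation: [0.694, -0.139, 0.693, 0.138]
wrist_force: [-0.6, -1.1, 0.8]
finger_gap: 0.0152
```

```bash
python3 -c "
from h import *
org()"
```

```text
t 11.15 tcp [ 0.5712 -0.1482  0.1973] phi 112.63 F [-0.64 -1.13  0.79] M [-0.362  0.212  0.029] gap 0.0152 q6 -44.9 x [ 0.001 -0.002 -1.   ]
origin est [ 0.5695 -0.1491  0.0733]
```

>>> {"method": "servo_tool", "body": {
  "increments": [
    {"offset": [0.03,-0.03,-0.06],"yaw": 2},
    {"offset": [0.05,-0.03,-0.06],"yaw": 4},
    {"offset": [0.05,-0.03,-0.06],"yaw": 6},
    {"offset": [0.05,-0.04,-0.06],"yaw": 8},
    {"offset": [0.05,-0.04,-0.06],"yaw": 10},
    {"offset": [0.05,-0.05,-0.06],"yaw": 12},
    {"offset": [0.05,-0.05,-0.06],"yaw": 14},
    {"offset": [0.05,-0.05,-0.06],"yaw": 16}
  ]
}}

```text
clock: 11.95
tcp_pos: [0.5708, -0.1488, 0.1962]
orientation: [0.706, -0.041, 0.706, 0.04]
wrist_force: [0.5, -0.9, -2.0]
finger_gap: 0.0153
```

```bash
python3 -c "
from h import *
org()"
```

```text
t 11.95 tcp [ 0.5708 -0.1488  0.1962] phi 96.62 F [ 0.5  -0.94 -1.97] M [-0.43  -0.012 -0.032] gap 0.0153 q6 -29.0 x [ 0.    -0.001 -1.   ]
origin est [ 0.5688 -0.1491  0.0722]
```

>>> {"method": "servo_tool", "body": {
  "increments": [
    {"offset": [0.1,0,0],"yaw": 0},
    {"offset": [0.15,0,0],"yaw": 1},
    {"offset": [0.15,0,0],"yaw": 2},
    {"offset": [0.15,0,0],"yaw": 3},
    {"offset": [0.15,0,0],"yaw": 4},
    {"offset": [0.15,0,0],"yaw": 5},
    {"offset": [0.15,0,0],"yaw": 6},
    {"offset": [0.15,0,0],"yaw": 6}
  ]
}}

```text
clock: 12.75
tcp_pos: [0.5706, -0.1483, 0.1945]
orientation: [0.707, -0.004, 0.707, 0.004]
wrist_force: [0.6, -3.1, -4.1]
finger_gap: 0.0153
```

```bash
python3 -c "
from h import *
org()"
```

```text
t 12.75 tcp [ 0.5706 -0.1483  0.1945] phi 90.68 F [ 0.6  -3.09 -4.15] M [-0.706 -0.089  0.014] gap 0.0153 q6 -23.0 x [-0. -0. -1.]
origin est [ 0.5686 -0.1484  0.0705]
```

>>> {"method": "servo_tool", "body": {
  "increments": [
    {"offset": [0.1,-0.05,0],"yaw": 0},
    {"offset": [0.2,-0.1,0],"yaw": 0},
    {"offset": [0.3,-0.1,0],"yaw": 0},
    {"offset": [0.4,-0.1,0],"yaw": 0},
    {"offset": [0.4,-0.1,0],"yaw": 0},
    {"offset": [0.4,-0.1,0],"yaw": 0},
    {"offset": [0.4,-0.1,0],"yaw": 0},
    {"offset": [0.4,-0.1,0],"yaw": 0}
  ]
}}

```text
clock: 13.55
tcp_pos: [0.5706, -0.1492, 0.1906]
orientation: [0.707, -0.004, 0.707, 0.004]
wrist_force: [0.2, 0.2, -3.6]
finger_gap: 0.0151
```

```bash
python3 -c "
from h import *
org()"
```

```text
t 13.55 tcp [ 0.5706 -0.1492  0.1906] phi 90.72 F [ 0.21  0.16 -3.62] M [-0.051 -0.048 -0.023] gap 0.0151 q6 -23.2 x [-0.  0. -1.]
origin est [ 0.5686 -0.1492  0.0666]
```

>>> {"method": "servo_tool", "body": {
  "increments": [
    {"offset": [0.1,0,0],"yaw": 0},
    {"offset": [0.2,0,0],"yaw": 0},
    {"offset": [0.3,0,0],"yaw": 0},
    {"offset": [0.4,0,0],"yaw": 0},
    {"offset": [0.5,0,0],"yaw": 0},
    {"offset": [0.55,0,0],"yaw": 0},
    {"offset": [0.55,0,0],"yaw": 0},
    {"offset": [0.55,0,0],"yaw": 0}
  ]
}}

```text
clock: 14.35
tcp_pos: [0.571, -0.1494, 0.1859]
orientation: [0.708, -0.005, 0.707, 0.004]
wrist_force: [-0.8, -0.2, 4.9]
finger_gap: 0.015
```

```bash
python3 -c "
from h import *
org()"
```

```text
t 14.35 tcp [ 0.571  -0.1494  0.1859] phi 90.72 F [-0.81 -0.16  4.89] M [ 0.206  0.407 -0.014] gap 0.015 q6 -23.2 x [ 0.001 -0.001 -1.   ]
origin est [ 0.5691 -0.1494  0.0619]
```

>>> {"method": "servo_tool", "body": {
  "increments": [
    {"offset": [-0.04,-0.01,0],"yaw": 2.5},
    {"offset": [-0.05,-0.02,0],"yaw": 5},
    {"offset": [-0.05,-0.03,0],"yaw": 7.5},
    {"offset": [-0.05,-0.04,0],"yaw": 10},
    {"offset": [-0.05,-0.05,-0.01],"yaw": 12.5},
    {"offset": [-0.05,-0.05,-0.01],"yaw": 15},
    {"offset": [-0.05,-0.06,-0.01],"yaw": 17.5},
    {"offset": [-0.05,-0.07,-0.01],"yaw": 20}
  ]
}}

```text
clock: 15.15
tcp_pos: [0.5708, -0.1502, 0.186]
orientation: [0.697, 0.119, 0.697, -0.119]
wrist_force: [-0.4, -1.2, 3.1]
finger_gap: 0.0149
```

```bash
python3 -c "
from h import *
org()"
```

```text
t 15.15 tcp [ 0.5708 -0.1502  0.186 ] phi 70.62 F [-0.42 -1.19  3.11] M [0.024 0.265 0.104] gap 0.0149 q6 -3.1 x [ 0.001 -0.001 -1.   ]
origin est [ 0.569  -0.1497  0.062 ]
```

>>> {"method": "servo_tool", "body": {
  "increments": [
    {"offset": [0,-0.01,0],"yaw": 2.5},
    {"offset": [0,-0.02,0],"yaw": 5},
    {"offset": [0,-0.03,0],"yaw": 7.5},
    {"offset": [0,-0.04,0],"yaw": 10},
    {"offset": [0,-0.05,-0.01],"yaw": 12.5},
    {"offset": [0,-0.05,-0.01],"yaw": 15},
    {"offset": [0,-0.06,-0.01],"yaw": 17.5},
    {"offset": [0,-0.07,-0.01],"yaw": 20}
  ]
}}

```text
clock: 15.95
tcp_pos: [0.5704, -0.1509, 0.186]
orientation: [0.666, 0.238, 0.665, -0.238]
wrist_force: [-0.6, -1.0, 3.9]
finger_gap: 0.0149
```

```bash
python3 -c "
from h import *
org()"
```

```text
t 15.95 tcp [ 0.5704 -0.1509  0.186 ] phi 50.63 F [-0.57 -1.01  3.86] M [0.101 0.339 0.128] gap 0.0149 q6 16.8 x [ 0.001 -0.001 -1.   ]
origin est [ 0.569  -0.1497  0.062 ]
```

>>> {"method": "servo_tool", "body": {
  "increments": [
    {"offset": [0,-0.01,0],"yaw": 1.5},
    {"offset": [0,-0.01,0],"yaw": 3},
    {"offset": [0,-0.02,0],"yaw": 4.5},
    {"offset": [0,-0.02,0],"yaw": 6},
    {"offset": [0,-0.03,0],"yaw": 7},
    {"offset": [0,-0.03,0],"yaw": 7},
    {"offset": [0,-0.03,0],"yaw": 7},
    {"offset": [0,-0.03,0],"yaw": 7}
  ]
}}

```text
clock: 16.75
tcp_pos: [0.5703, -0.151, 0.186]
orientation: [0.65, 0.278, 0.65, -0.278]
wrist_force: [-0.4, 0.3, 4.7]
finger_gap: 0.0149
```

```bash
python3 -c "
from h import *
org()"
```

```text
t 16.75 tcp [ 0.5703 -0.151   0.186 ] phi 43.69 F [-0.43  0.27  4.67] M [0.01  0.404 0.135] gap 0.0149 q6 23.7 x [ 0.001 -0.001 -1.   ]
origin est [ 0.569  -0.1496  0.062 ]
```

>>> {"method": "servo_tool", "body": {
  "increments": [
    {"offset": [0,-0.01,0],"yaw": 1.5},
    {"offset": [0,-0.01,0],"yaw": 3},
    {"offset": [0,-0.02,0],"yaw": 4.5},
    {"offset": [0,-0.02,0],"yaw": 5},
    {"offset": [0,-0.02,0],"yaw": 5},
    {"offset": [0,-0.02,0],"yaw": 5},
    {"offset": [0,-0.02,0],"yaw": 5},
    {"offset": [0,-0.02,0],"yaw": 5}
  ]
}}

```text
clock: 17.55
tcp_pos: [0.5701, -0.1511, 0.186]
orientation: [0.638, 0.306, 0.637, -0.306]
wrist_force: [-1.0, 0.7, 5.1]
finger_gap: 0.0152
```

```bash
python3 -c "
from h import *
org()"
```

```text
t 17.55 tcp [ 0.5701 -0.1511  0.186 ] phi 38.69 F [-0.95  0.65  5.06] M [-0.04   0.401  0.109] gap 0.0152 q6 28.7 x [ 0.001 -0.001 -1.   ]
origin est [ 0.5689 -0.1496  0.062 ]
```

>>> {"method": "servo_tool", "body": {
  "increments": [
    {"offset": [0,-0.01,0],"yaw": 1.5},
    {"offset": [0,-0.01,0],"yaw": 3},
    {"offset": [0,-0.02,0],"yaw": 4.5},
    {"offset": [0,-0.02,0],"yaw": 6},
    {"offset": [0,-0.02,0],"yaw": 6},
    {"offset": [0,-0.02,0],"yaw": 6},
    {"offset": [0,-0.02,0],"yaw": 6},
    {"offset": [0,-0.02,0],"yaw": 6}
  ]
}}

```text
clock: 18.35
tcp_pos: [0.5699, -0.1512, 0.186]
orientation: [0.621, 0.339, 0.62, -0.339]
wrist_force: [-1.3, -0.1, 6.4]
finger_gap: 0.0153
```

```bash
python3 -c "
from h import *
org()"
```

```text
t 18.35 tcp [ 0.5699 -0.1512  0.186 ] phi 32.68 F [-1.34 -0.07  6.4 ] M [0.002 0.412 0.074] gap 0.0153 q6 34.7 x [ 0.001 -0.    -1.   ]
origin est [ 0.5689 -0.1496  0.062 ]
```

>>> {"method": "servo_tool", "body": {
  "increments": [
    {"offset": [-0.02,-0.01,0],"yaw": 1.5},
    {"offset": [-0.04,-0.01,0],"yaw": 3},
    {"offset": [-0.04,-0.02,0],"yaw": 4.5},
    {"offset": [-0.04,-0.02,0],"yaw": 6},
    {"offset": [-0.04,-0.02,0],"yaw": 6},
    {"offset": [-0.04,-0.02,0],"yaw": 6},
    {"offset": [-0.04,-0.02,0],"yaw": 6},
    {"offset": [-0.04,-0.02,0],"yaw": 6}
  ]
}}

```text
clock: 19.15
tcp_pos: [0.5696, -0.1512, 0.186]
orientation: [0.602, 0.371, 0.602, -0.371]
wrist_force: [-1.0, 0.8, 3.6]
finger_gap: 0.0151
```

```bash
python3 -c "
from h import *
org()"
```

```text
t 19.15 tcp [ 0.5696 -0.1512  0.186 ] phi 26.72 F [-1.    0.8   3.61] M [-0.078  0.188  0.107] gap 0.0151 q6 40.6 x [ 0. -0. -1.]
origin est [ 0.5687 -0.1495  0.062 ]
```

θ = 64° now, and the nut is still running.

>>> {"method": "servo_tool", "body": {
  "increments": [
    {"offset": [0,-0.01,0],"yaw": 1.5},
    {"offset": [0,-0.01,0],"yaw": 3},
    {"offset": [0,-0.02,0],"yaw": 4.5},
    {"offset": [0,-0.02,0],"yaw": 6},
    {"offset": [0,-0.02,0],"yaw": 6},
    {"offset": [0,-0.02,0],"yaw": 6},
    {"offset": [0,-0.02,0],"yaw": 6},
    {"offset": [0,-0.02,0],"yaw": 6}
  ]
}}

```text
clock: 19.95
tcp_pos: [0.5694, -0.1513, 0.186]
orientation: [0.582, 0.402, 0.582, -0.402]
wrist_force: [-0.0, 0.1, 4.4]
finger_gap: 0.0153
```

```bash
python3 -c "
from h import *
org()"
```

```text
t 19.95 tcp [ 0.5694 -0.1513  0.186 ] phi 20.72 F [-0.03  0.11  4.41] M [-0.045  0.17   0.108] gap 0.0153 q6 46.6 x [ 0. -0. -1.]
origin est [ 0.5687 -0.1494  0.062 ]
```

>>> {"method": "servo_tool", "body": {
  "increments": [
    {"offset": [0,-0.01,0],"yaw": 1.5},
    {"offset": [0,-0.01,0],"yaw": 3},
    {"offset": [0,-0.02,0],"yaw": 4.5},
    {"offset": [0,-0.02,0],"yaw": 6},
    {"offset": [0,-0.02,0],"yaw": 6},
    {"offset": [0,-0.02,0],"yaw": 6},
    {"offset": [0,-0.02,0],"yaw": 6},
    {"offset": [0,-0.02,0],"yaw": 6}
  ]
}}

```text
clock: 20.75
tcp_pos: [0.5692, -0.1514, 0.186]
orientation: [0.56, 0.432, 0.56, -0.432]
wrist_force: [-0.9, 0.3, 4.5]
finger_gap: 0.0148
```

```bash
python3 -c "
from h import *
org()"
```

```text
t 20.75 tcp [ 0.5692 -0.1514  0.186 ] phi 14.72 F [-0.87  0.32  4.54] M [-0.017  0.288  0.075] gap 0.0148 q6 52.6 x [-0. -0. -1.]
origin est [ 0.5687 -0.1494  0.062 ]
```

>>> {"method": "servo_tool", "body": {
  "increments": [
    {"offset": [0,-0.01,0],"yaw": 1.5},
    {"offset": [0,-0.01,0],"yaw": 3},
    {"offset": [0,-0.02,0],"yaw": 4.5},
    {"offset": [0,-0.02,0],"yaw": 6},
    {"offset": [0,-0.02,0],"yaw": 6},
    {"offset": [0,-0.02,0],"yaw": 6},
    {"offset": [0,-0.02,0],"yaw": 6},
    {"offset": [0,-0.02,0],"yaw": 6}
  ]
}}

```text
clock: 21.55
tcp_pos: [0.569, -0.1514, 0.186]
orientation: [0.537, 0.461, 0.537, -0.461]
wrist_force: [-1.0, -0.6, 4.1]
finger_gap: 0.0153
```

```bash
python3 -c "
from h import *
org()"
```

```text
t 21.55 tcp [ 0.569  -0.1514  0.186 ] phi 8.72 F [-1.   -0.61  4.05] M [0.021 0.304 0.083] gap 0.0153 q6 58.6 x [ 0. -0. -1.]
origin est [ 0.5687 -0.1495  0.062 ]
```

>>> {"method": "servo_tool", "body": {
  "increments": [
    {"offset": [0,-0.01,0],"yaw": 1.5},
    {"offset": [0,-0.01,0],"yaw": 3},
    {"offset": [0,-0.02,0],"yaw": 4.5},
    {"offset": [0,-0.02,0],"yaw": 5},
    {"offset": [0,-0.02,0],"yaw": 5},
    {"offset": [0,-0.02,0],"yaw": 5},
    {"offset": [0,-0.02,0],"yaw": 5},
    {"offset": [0,-0.02,0],"yaw": 5}
  ]
}}

```text
clock: 22.35
tcp_pos: [0.5688, -0.1514, 0.186]
orientation: [0.516, 0.484, 0.516, -0.484]
wrist_force: [-0.9, -0.0, 5.0]
finger_gap: 0.0152
```

```bash
python3 -c "
from h import *
org(); z=snap('wrist','w10');org()"
```

```text
t 22.35 tcp [ 0.5688 -0.1514  0.186 ] phi 3.72 F [-0.9  -0.01  5.04] M [0.062 0.333 0.169] gap 0.0152 q6 63.6 x [ 0. -0. -1.]
origin est [ 0.5687 -0.1495  0.062 ]
t 22.4 tcp [ 0.5688 -0.1514  0.186 ] phi 3.72 F [-1.26 -0.53  4.29] M [0.083 0.293 0.143] gap 0.0152 q6 63.6 x [ 0. -0. -1.]
origin est [ 0.5687 -0.1494  0.062 ]
```

View pics/w10.png

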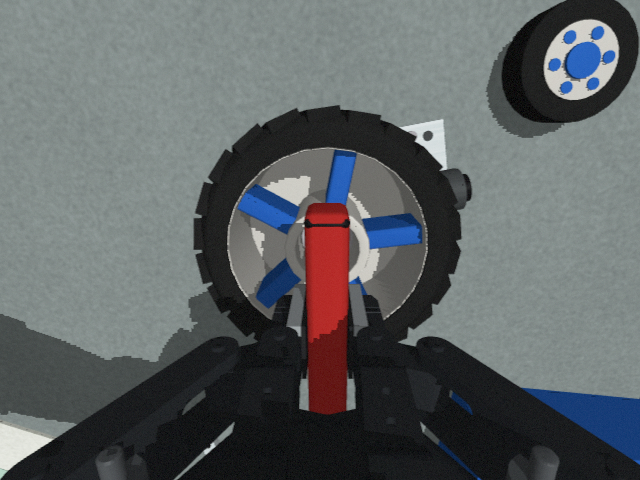

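The bar still lies square in the jaws (u about 327, the same as at the grasp). The moment has begun to climb, so I'll go on in smaller steps.

>>> {"method": "servo_tool", "body": {
  "increments": [
    {"offset": [0,-0.01,0],"yaw": 1},
    {"offset": [0,-0.01,0],"yaw": 2},
    {"offset": [0,-0.01,0],"yaw": 3},
    {"offset": [0,-0.01,0],"yaw": 3},
    {"offset": [0,-0.01,0],"yaw": 3},
    {"offset": [0,-0.01,0],"yaw": 3},
    {"offset": [0,-0.01,0],"yaw": 3},
    {"offset": [0,-0.01,0],"yaw": 3}
  ]
}}

```text
clock: 23.2
tcp_pos: [0.5687, -0.1514, 0.186]
orientation: [0.503, 0.497, 0.503, -0.497]
wrist_force: [-0.3, 0.2, 4.4]
finger_gap: 0.0153
```

```bash
python3 -c "
from h import *
org(); z=snap('wrist','w11');org()"
```

```text
t 23.2 tcp [ 0.5687 -0.1514  0.186 ] phi 0.72 F [-0.3   0.16  4.43] M [0.075 0.323 0.211] gap 0.0153 q6 66.6 x [ 0. -0. -1.]
origin est [ 0.5687 -0.1495  0.062 ]
t 23.25 tcp [ 0.5687 -0.1514  0.186 ] phi 0.72 F [0.34 0.58 4.51] M [0.073 0.325 0.207] gap 0.0151 q6 66.6 x [ 0. -0. -1.]
origin est [ 0.5687 -0.1494  0.062 ]
```

Climbing as predicted: 0.155 to 0.21 for 3°. I'll add 4° more, which should give about 0.3.

>>> {"method": "servo_tool", "body": {
  "increments": [
    {"offset": [0,-0.01,0],"yaw": 1},
    {"offset": [0,-0.01,0],"yaw": 2},
    {"offset": [0,-0.01,0],"yaw": 3},
    {"offset": [0,-0.01,0],"yaw": 4},
    {"offset": [0,-0.01,0],"yaw": 4},
    {"offset": [0,-0.01,0],"yaw": 4},
    {"offset": [0,-0.01,0],"yaw": 4},
    {"offset": [0,-0.01,0],"yaw": 4}
  ]
}}

```text
clock: 24.05
tcp_pos: [0.5686, -0.1514, 0.186]
orientation: [-0.485, -0.514, -0.485, 0.514]
wrist_force: [-0.8, 0.4, 5.6]
finger_gap: 0.0153
```

```bash
python3 -c "
from h import *
org(); z=snap('wrist','w12');org()
z=snap('wrist','w12');org()"
```

```text
t 24.05 tcp [ 0.5686 -0.1514  0.186 ] phi -3.28 F [-0.77  0.37  5.62] M [0.099 0.347 0.349] gap 0.0153 q6 70.6 x [-0. -0. -1.]
origin est [ 0.5687 -0.1494  0.062 ]
t 24.1 tcp [ 0.5686 -0.1515  0.186 ] phi -3.28 F [-1.82 -0.12  4.46] M [0.131 0.347 0.286] gap 0.0154 q6 70.6 x [ 0. -0. -1.]
origin est [ 0.5687 -0.1495  0.062 ]
t 24.15 tcp [ 0.5686 -0.1514  0.186 ] phi -3.28 F [0.22 0.23 4.53] M [0.054 0.293 0.332] gap 0.0151 q6 70.6 x [ 0. -0. -1.]
origin est [ 0.5687 -0.1494  0.062 ]
```

>>> {"method": "servo_tool", "body": {
  "increments": [
    {"offset": [-0.1,0.01,0],"yaw": -3},
    {"offset": [-0.1,0.02,0],"yaw": -6},
    {"offset": [-0.1,0.03,0],"yaw": -9},
    {"offset": [-0.1,0.04,0],"yaw": -12},
    {"offset": [-0.1,0.05,0],"yaw": -14},
    {"offset": [-0.1,0.05,0],"yaw": -14},
    {"offset": [-0.1,0.05,0],"yaw": -14},
    {"offset": [-0.1,0.05,0],"yaw": -14}
  ]
}}

```text
clock: 24.95
tcp_pos: [0.5689, -0.1514, 0.1862]
orientation: [0.544, 0.451, 0.545, -0.451]
wrist_force: [0.6, -0.3, -3.5]
finger_gap: 0.0149
```

```bash
python3 -c "
from h import *
org()"
```

```text
t 24.95 tcp [ 0.5689 -0.1514  0.1862] phi 10.67 F [ 0.64 -0.27 -3.47] M [-0.03  -0.097 -0.052] gap 0.0149 q6 56.6 x [-0.001  0.    -1.   ]
origin est [ 0.5683 -0.1494  0.0622]
```

>>> {"method": "servo_tool", "body": {
  "increments": [
    {"offset": [-0.1,0,0],"yaw": 1},
    {"offset": [-0.4,0,0],"yaw": 1.5},
    {"offset": [-0.8,0,0],"yaw": 1.5},
    {"offset": [-1.2,0,0],"yaw": 1.5},
    {"offset": [-1.6,0,0],"yaw": 1.5},
    {"offset": [-2.0,0,0],"yaw": 1.5},
    {"offset": [-2.5,0,0],"yaw": 1.5},
    {"offset": [-3.0,0,0],"yaw": 1.5}
  ]
}}

```text
clock: 25.75
tcp_pos: [0.5692, -0.1515, 0.2176]
orientation: [0.539, 0.458, 0.538, -0.458]
wrist_force: [-0.4, 0.4, -2.9]
finger_gap: 0.0153
```

```bash
python3 -c "
from h import *
org()"
```

```text
t 25.75 tcp [ 0.5692 -0.1515  0.2176] phi 9.22 F [-0.44  0.37 -2.91] M [ 0.022  0.05  -0.008] gap 0.0153 q6 58.1 x [ 0. -0. -1.]
origin est [ 0.5689 -0.1496  0.0936]
```

>>> {"method": "servo_tool", "body": {
  "increments": [
    {"offset": [-0.5,0,0],"yaw": 0},
    {"offset": [-1.2,0,0],"yaw": 0},
    {"offset": [-2.0,0,0],"yaw": 0},
    {"offset": [-3,0,0],"yaw": 0},
    {"offset": [-4,0,0],"yaw": 0},
    {"offset": [-5,0,0],"yaw": 0},
    {"offset": [-5.6,0,0],"yaw": 0},
    {"offset": [-5.6,0,0],"yaw": 0}
  ]
}}

```text
clock: 26.55
tcp_pos: [0.5697, -0.1517, 0.2744]
orientation: [0.539, 0.458, 0.538, -0.458]
wrist_force: [-0.0, 0.1, -2.8]
finger_gap: 0.0155
```

```bash
python3 -c "
from h import *
org();z=snap('wrist','w13');s,r=org()
t=np.array([.5369,.2205]);print('phi target 68.7')"
```

```text
t 26.55 tcp [ 0.5697 -0.1517  0.2744] phi 9.22 F [-0.04  0.06 -2.85] M [ 0.006 -0.054  0.043] gap 0.0155 q6 58.1 x [ 0.002 -0.001 -1.   ]
origin est [ 0.5696 -0.1499  0.1504]
t 26.6 tcp [ 0.5694 -0.1516  0.2735] phi 9.22 F [ 0.6  -0.47 -4.19] M [ 0.059  0.022 -0.011] gap 0.0153 q6 58.1 x [ 0.001 -0.    -1.   ]
origin est [ 0.5692 -0.1497  0.1495]
phi target 68.7
```

View pics/w13.png

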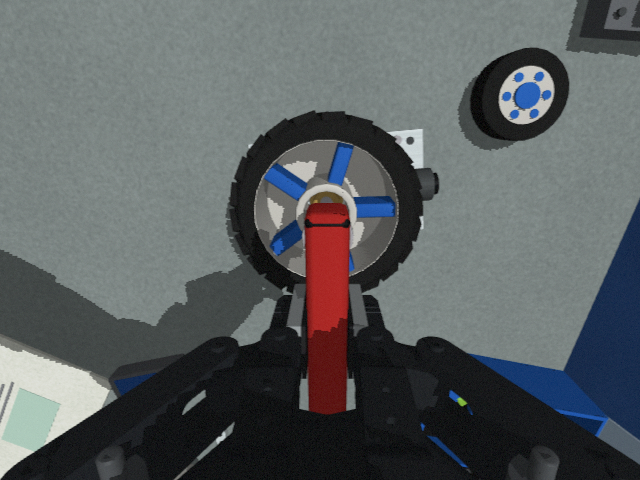

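>>> {"method": "servo_tool", "body": {
  "increments": [
    {"offset": [0,0.1,-1.5],"yaw": -6},
    {"offset": [0,0.3,-4],"yaw": -14},
    {"offset": [0,0.5,-6.5],"yaw": -22},
    {"offset": [0,0.7,-9.5],"yaw": -30},
    {"offset": [0,0.9,-12.5],"yaw": -38},
    {"offset": [0,1.2,-15.5],"yaw": -46},
    {"offset": [0,1.4,-18],"yaw": -54},
    {"offset": [0,1.6,-20],"yaw": -59.5}
  ]
}}

```text
clock: 27.4
tcp_pos: [0.5522, 0.0501, 0.2723]
orientation: [0.695, 0.129, 0.696, -0.128]
wrist_force: [-0.2, -0.1, -1.6]
finger_gap: 0.0155
```

>>> {"method": "servo_tool", "body": {
  "increments": [
    {"offset": [0,2.5,-1.2],"yaw": 0},
    {"offset": [0,5.1,-2.5],"yaw": 0},
    {"offset": [0,7.9,-3.8],"yaw": 0},
    {"offset": [0,10.6,-5.2],"yaw": 0},
    {"offset": [0,13.0,-6.4],"yaw": 0},
    {"offset": [0,14.8,-7.2],"yaw": 0},
    {"offset": [0,15.3,-7.5],"yaw": 0},
    {"offset": [0,15.3,-7.5],"yaw": 0}
  ]
}}

```text
clock: 28.2
tcp_pos: [0.5381, 0.2189, 0.2723]
orientation: [0.695, 0.13, 0.695, -0.13]
wrist_force: [-0.1, -0.2, -3.0]
finger_gap: 0.0152
```

```bash
python3 -c "
from h import *
org();z=snap('side','s14');z=snap('wrist','w14');s,r=org()
P=cloud(z);h=cv2.cvtColor(z['p'],cv2.COLOR_RGB2HSV)
bl=(h[...,0]>100)&(h[...,0]<125)&(h[...,1]>150)&(P[...,2]>.044)&(P[...,2]<.056)&(np.hypot(P[...,0]-.535,P[...,1]-.22)<.12)
B=P[bl];print(len(B),cv2.minAreaRect(B[:,:2].astype(np.float32)))
"
```

```text
t 28.2 tcp [0.5381 0.2189 0.2723] phi 68.81 F [-0.12 -0.21 -3.01] M [-0.061 -0.024  0.033] gap 0.0152 q6 35.4 x [-0.001 -0.001 -1.   ]
origin est [0.5361 0.2195 0.1483]
t 28.3 tcp [0.5384 0.2176 0.2726] phi 68.7 F [-0.04 -0.59 -3.79] M [ 0.005 -0.046  0.008] gap 0.0149 q6 35.4 x [-0.001 -0.001 -1.   ]
origin est [0.5365 0.2183 0.1486]
8271 ((0.5371614694595337, 0.22124621272087097), (0.16991938650608063, 0.08034951239824295), 67.3908462524414)
```

View pics/w14.png

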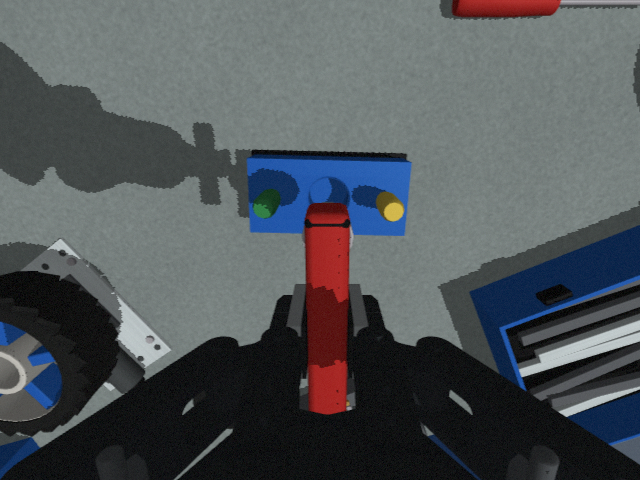

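Wrench is over the stand, hole visible at (328,190), bar at u=327; the view matches the one taken after lift-out. Lowering it now.

>>> {"method": "servo_tool", "body": {
  "increments": [
    {"offset": [1,0.03,0.05],"yaw": 0},
    {"offset": [2.5,0.03,0.05],"yaw": 0},
    {"offset": [4.5,0.03,0.05],"yaw": 0},
    {"offset": [6.5,0.03,0.05],"yaw": 0},
    {"offset": [8,0.03,0.05],"yaw": 0},
    {"offset": [8.8,0.03,0.05],"yaw": 0},
    {"offset": [9.2,0.03,0.05],"yaw": 0},
    {"offset": [9.2,0.03,0.05],"yaw": 0}
  ]
}}

```text
clock: 29.1
tcp_pos: [0.5391, 0.2179, 0.1806]
orientation: [0.695, 0.131, 0.695, -0.131]
wrist_force: [0.5, 0.7, -2.5]
finger_gap: 0.0155
```

```bash
python3 -c "
from h import *
org();z=snap('side','s15')
cr=z['p'][220:350,230:360,::-1];cv2.imwrite('pics/s15c.png',cv2.resize(cr,None,fx=4.5,fy=4.5,interpolation=cv2.INTER_CUBIC));org()
"
```

```text
t 29.1 tcp [0.5391 0.2179 0.1806] phi 68.68 F [ 0.48  0.72 -2.55] M [-0.01   0.043  0.028] gap 0.0155 q6 35.4 x [-0. -0. -1.]
origin est [0.5372 0.2186 0.0566]
t 29.15 tcp [0.5394 0.2181 0.1812] phi 68.69 F [ 0.15  0.6  -2.85] M [-0.038  0.045  0.044] gap 0.0153 q6 35.4 x [ 0.  0. -1.]
origin est [0.5376 0.2189 0.0572]
```

View pics/s15c.png

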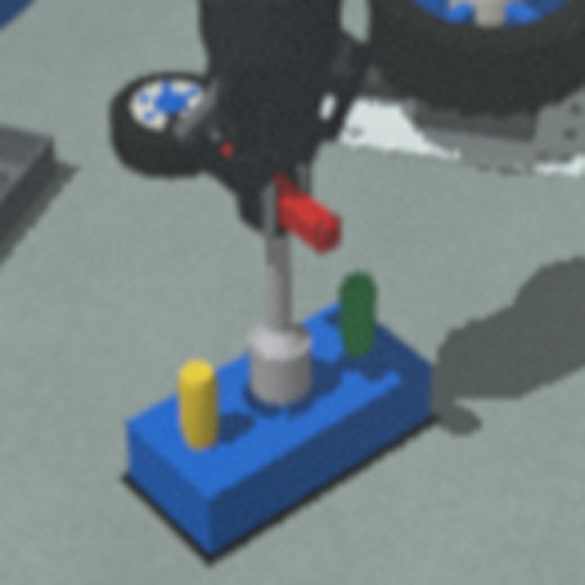

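Socket sits over the hole, at about (280,375) in the crop. Inserting the first 1.5 cm.

>>> {"method": "servo_tool", "body": {
  "increments": [
    {"offset": [0.3,0,0],"yaw": 0},
    {"offset": [0.6,0,0],"yaw": 0},
    {"offset": [0.8,0,0],"yaw": 0},
    {"offset": [1.0,0,0],"yaw": 0},
    {"offset": [1.2,0,0],"yaw": 0},
    {"offset": [1.4,0,0],"yaw": 0},
    {"offset": [1.5,0,0],"yaw": 0},
    {"offset": [1.5,0,0],"yaw": 0}
  ]
}}

```text
clock: 29.95
tcp_pos: [0.539, 0.2184, 0.1657]
orientation: [0.695, 0.13, 0.695, -0.131]
wrist_force: [-0.3, -0.3, -4.0]
finger_gap: 0.0154
```

```bash
python3 -c "
from h import *
org()"
```

```text
t 29.95 tcp [0.539  0.2184 0.1657] phi 68.72 F [-0.31 -0.27 -4.  ] M [ 0.038 -0.024  0.01 ] gap 0.0154 q6 35.4 x [-0. -0. -1.]
origin est [0.537  0.2191 0.0417]
```

8 mm into the hole with no contact. Next, down to just above the floor: 2.8 cm, leaving about 2 mm.

>>> {"method": "servo_tool", "body": {
  "increments": [
    {"offset": [0.5,0,0],"yaw": 0},
    {"offset": [1.0,0,0],"yaw": 0},
    {"offset": [1.5,0,0],"yaw": 0},
    {"offset": [2.0,0,0],"yaw": 0},
    {"offset": [2.4,0,0],"yaw": 0},
    {"offset": [2.7,0,0],"yaw": 0},
    {"offset": [2.9,0,0],"yaw": 0},
    {"offset": [2.9,0,0],"yaw": 0}
  ]
}}

```text
clock: 30.75
tcp_pos: [0.5389, 0.2183, 0.1366]
orientation: [0.695, 0.13, 0.695, -0.131]
wrist_force: [0.2, 0.1, -3.2]
finger_gap: 0.0155
```

```bash
python3 -c "
from h import *
org()"
```

```text
t 30.75 tcp [0.5389 0.2183 0.1366] phi 68.72 F [ 0.21  0.09 -3.17] M [ 0.023 -0.066 -0.006] gap 0.0155 q6 35.4 x [-0. -0. -1.]
origin est [0.537  0.219  0.0126]
```

>>> {"method": "servo_tool", "body": {
  "increments": [
    {"offset": [0.05,0,0],"yaw": 0},
    {"offset": [0.1,0,0],"yaw": 0},
    {"offset": [0.1,0,0],"yaw": 0},
    {"offset": [0.1,0,0],"yaw": 0},
    {"offset": [0.1,0,0],"yaw": 0},
    {"offset": [0.1,0,0],"yaw": 0},
    {"offset": [0.1,0,0],"yaw": 0},
    {"offset": [0.1,0,0],"yaw": 0}
  ]
}}

```text
clock: 31.55
tcp_pos: [0.5391, 0.2184, 0.136]
orientation: [0.695, 0.131, 0.695, -0.131]
wrist_force: [0.4, 0.3, -2.5]
finger_gap: 0.0153
```

```bash
python3 -c "
from h import *
org()"
```

```text
t 31.55 tcp [0.5391 0.2184 0.136 ] phi 68.72 F [ 0.35  0.26 -2.53] M [-0.017 -0.005  0.004] gap 0.0153 q6 35.4 x [ 0. -0. -1.]
origin est [0.5373 0.2191 0.012 ]
```

>>> {"method": "servo_tool", "body": {
  "increments": [
    {"offset": [0.05,0,0],"yaw": 0},
    {"offset": [0.05,0,0],"yaw": 0},
    {"offset": [0.05,0,0],"yaw": 0},
    {"offset": [0.05,0,0],"yaw": 0},
    {"offset": [0.05,0,0],"yaw": 0},
    {"offset": [0.05,0,0],"yaw": 0},
    {"offset": [0.05,0,0],"yaw": 0},
    {"offset": [0.05,0,0],"yaw": 0}
  ]
}}

```text
clock: 32.35
tcp_pos: [0.5394, 0.2184, 0.1359]
orientation: [0.695, 0.131, 0.695, -0.13]
wrist_force: [-1.5, -0.5, 6.2]
finger_gap: 0.0154
```

>>> {"method": "servo_tool", "body": {
  "increments": [
    {"offset": [0,0,0],"yaw": 0},
    {"offset": [0,0,0],"yaw": 0},
    {"offset": [0,0,0],"yaw": 0},
    {"offset": [0,0,0],"yaw": 0},
    {"offset": [0,0,0],"yaw": 0},
    {"offset": [0,0,0],"yaw": 0},
    {"offset": [0,0,0],"yaw": 0},
    {"offset": [0,0,0],"yaw": 0}
  ],
  "claw": 1
}}

```text
clock: 33.15
tcp_pos: [0.5391, 0.2184, 0.1355]
orientation: [0.695, 0.131, 0.695, -0.131]
wrist_force: [-0.7, -0.0, 0.3]
finger_gap: 0.0857
```

```bash
python3 -c "
from h import *
org();snap('wrist','w16')"
```

```text
t 33.15 tcp [0.5391 0.2184 0.1355] phi 68.72 F [-0.69 -0.    0.28] M [ 0.02  -0.018  0.004] gap 0.0857 q6 35.4 x [ 0. -0. -1.]
origin est [0.5372 0.2191 0.0115]
```

View pics/w16.png

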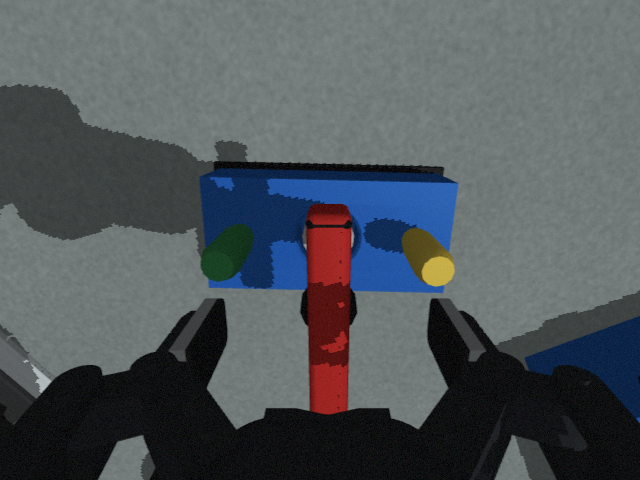

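Jaws are clear on both sides and the wrench stands free. I'll raise 12 cm, then back off toward the view pose and check.

>>> {"method": "servo_tool", "body": {
  "increments": [
    {"offset": [-1,0,0],"yaw": 0},
    {"offset": [-3,0,0],"yaw": 0},
    {"offset": [-5,0,0],"yaw": 0},
    {"offset": [-7.5,0,0],"yaw": 0},
    {"offset": [-9.5,0,0],"yaw": 0},
    {"offset": [-11,0,0],"yaw": 0},
    {"offset": [-12,0,0],"yaw": 0},
    {"offset": [-12,0,0],"yaw": 0}
  ]
}}

```text
clock: 34.0
tcp_pos: [0.5399, 0.2186, 0.2575]
orientation: [0.696, 0.131, 0.694, -0.13]
wrist_force: [0.5, 0.5, -0.3]
finger_gap: 0.0856
```

>>> {"method": "servo_tool", "body": {
  "increments": [
    {"offset": [0,0,1.5],"yaw": 0},
    {"offset": [0,0,3],"yaw": 0},
    {"offset": [0,0,4.5],"yaw": 0},
    {"offset": [0,0,6],"yaw": 0},
    {"offset": [0,0,7.5],"yaw": 0},
    {"offset": [0,0,7.8],"yaw": 0},
    {"offset": [0,0,7.8],"yaw": 0},
    {"offset": [0,0,7.8],"yaw": 0}
  ]
}}

```text
clock: 34.8
tcp_pos: [0.611, 0.1902, 0.255]
orientation: [0.695, 0.13, 0.695, -0.131]
wrist_force: [-0.3, 0.8, 0.9]
finger_gap: 0.0851
```

```bash
python3 -c "
from h import *
st();z=snap('wrist','w17')
P=cloud(z);h=cv2.cvtColor(z['p'],cv2.COLOR_RGB2HSV)
red=((h[...,0]<8)|(h[...,0]>172))&(h[...,1]>150)&(P[...,2]>.145)&(P[...,2]<.185)
Q=P[red];print(len(Q),np.percentile(Q[:,2],[5,50,95]),cv2.minAreaRect(Q[:,:2][Q[:,2]>.158].astype(np.float32)))
w=np.linalg.svd(Q-Q.mean(0),full_matrices=False)[2][0];print(w)
bl=(h[...,0]>100)&(h[...,0]<125)&(h[...,1]>150)&(P[...,2]>.044)&(P[...,2]<.056)&(np.hypot(P[...,0]-.535,P[...,1]-.22)<.12)
print(cv2.minAreaRect(P[bl][:,:2].astype(np.float32)))
z=snap('side','s17');cr=z['p'][180:350,230:400,::-1];cv2.imwrite('pics/s17c.png',cv2.resize(cr,None,fx=3.5,fy=3.5,interpolation=cv2.INTER_CUBIC))
snap('top','t17')
"
```

```text
t 34.8 tcp [0.611  0.1902 0.255 ] phi 68.73 F [-0.3   0.83  0.95] M [-0.003 -0.035 -0.022] gap 0.0851 q6 31.4 x [-0.001 -0.    -1.   ]
3560 [0.1618802  0.16351828 0.16474306] ((0.5382104516029358, 0.22117505967617035), (0.015527524054050446, 0.09308043122291565), 68.45878601074219)
[ 9.31409738e-01 -3.63972388e-01  1.54592149e-05]
((0.5371794104576111, 0.2211141735315323), (0.17014585435390472, 0.07996517419815063), 67.22016143798828)
```

View pics/w17.png

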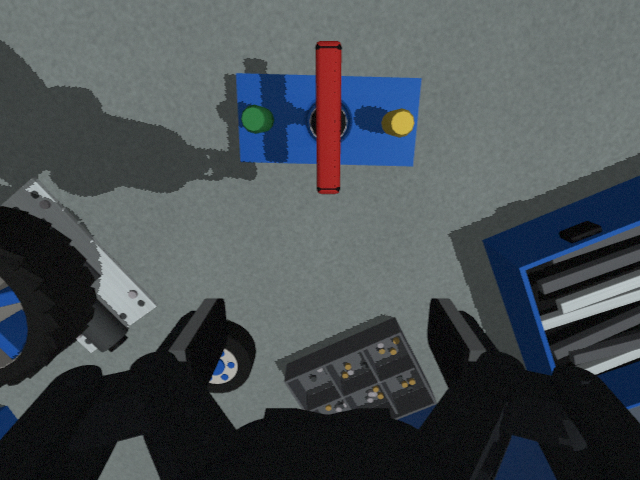

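View pics/s17c.png

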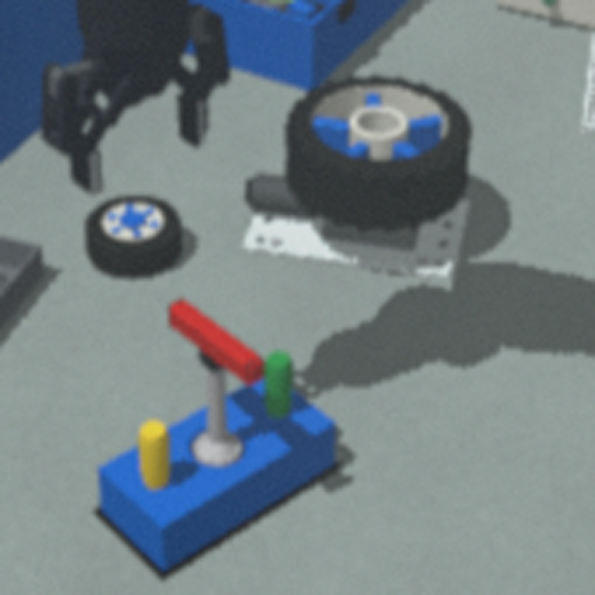

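View pics/t17.png

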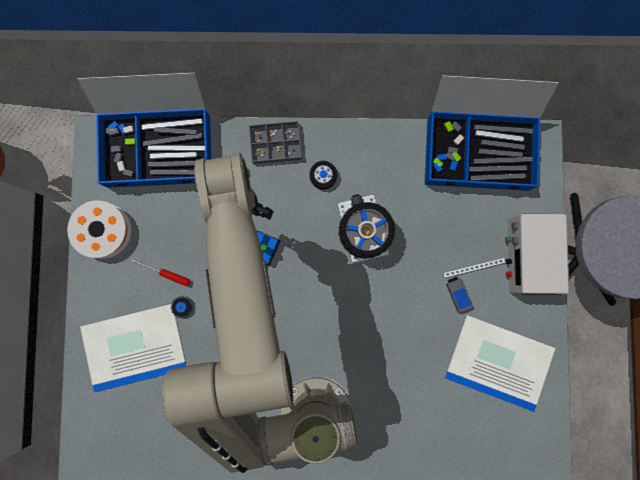

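```bash
python3 -c "
from workcell import env
print(env.hand_in())"
```

```text
the job is handed in; nothing more can be done
None
```

The nut is home and snug, and the wrench is back upright in its hole and released. I handed the job in at about 35 s of the 72 s allowed; hand-in reports no verdict.

- **Seating on the nut:** The socket met the flats after about 38° of turning on the nut. It went fully down, with the wrench origin about 13 mm below the nut top. Pressing force stayed at 10 N or less at each reading.
- **Tightening:** The nut ran at about 0.1 N m and came home after about 87° of wrench turn. Over the next 7° the moment climbed to 0.29–0.35 N m (mean about 0.32). I then backed the wrench off 14° so it was free of load before lifting it out.
- **Last checks:**
  - **Wrench:** The bar's top is at 163.5 mm (expected 164 mm) and the bar is level. Its centre is about 1 mm from the stand's centre.
  - **Gripper:** It is open and well clear of everything.
  - **Other parts:** In the last top view, by eye, the two loose wheels, battery, screwdriver and beam are where they started. The wrist and side views show both drivers still in place.
- **What disagreed:** The camera positions were about 2 mm off in y from where the socket actually centred on the nut. I corrected for that when returning the wrench.
- **Not measured directly:** I could not read the nut's joint angle. That it is home rests on how the moment climbed.

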